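Set the jack screws of a rocking instrument stand

ROBOT

A 6-joint arm with a two-finger parallel gripper is mounted at the origin on a cart in front of the work surface, level with it; the furniture and walls round the work are solid. World frame = base frame: x ahead of the robot, y to its left, z up, the work surface at z = 0. Lengths are in mm, angles in rad, forces in N, time in s.
With the tool pointing down it reaches from about 350 to 725 mm from the base axis. Payload 4.3 kg.
Tool frame: the origin (TCP) lies at the very end of the fingers, on their centre line; the grasp point (between the pads) lies 19 mm behind it; y points along the fingers, x is the direction in which the jaws open and shut, and the axes are right-handed (so a half turn about y gives the same grasp; the last joint's range is limited). The gripper opens to 85 mm and grips with 20 to 120 N. Pads are 22 mm wide; open, the fingers measure 114 mm over their backs; the gripper's body (76 mm by 85 mm) begins 54 mm behind the grasp point. The pads swing forward as they close: fully open they stand 13 mm farther back than shut.
Start: joints at [1.166, 0.377, 0.081, 1.274, 0, 1.46], TCP at [167.072, 550.231, 231.329] pointing down, gripper open.
Joint ranges: [-2.72, 2.72], [-0.84, 1.66], [-1.02, 1.22], [-1.77, 2.12], [-1.37, 1.28], [-3.14, 3.14]. Speed limits (rad/s): [2.57, 2.57, 3.14, 3.14, 3.14, 3.14].

INTERFACE

Orientations are given as a rotation vector (axis times angle).
In Python, from workcell import arm, fingers, kin, capture, models, read_time_s, read_q, read_qvel, read_joint_torque, read_tcp_pos, read_eef_rot, read_force, read_ft_torque, read_gripper_width gives the robot as it stands. The module is installed in compiled form; this text tells all that it offers. Calls block until the motion is done:
- arm.move_ptp(position, orientation): joint-space move of the TCP to a pose.
- arm.servo_line(position, attitude=None, rate=150, threshold=None): straight line of the TCP; attitude=None keeps the orientation; rate is the mean speed in mm/s. With threshold (N) it stops when the force on the tool has changed by that much, and returns True; else False.
- arm.move_joints(angles): joint-space move.
- fingers.command_gripper(opening, grasp_force=None): opening from 0.0 (shut) to 1.0 (fully open); grasp_force is the grip in N (None keeps the last); returns when the fingers have stopped.
- arm.pause(seconds).
- kin.solve_ik(position, orientation): joint angles nearest the present ones, or None.
- capture(name): name is "scene" or "top"; returns a dict with "pixels" (480x640x3 uint8, blue, green, red), "K" (3x3 intrinsics, pixels), "world_from_camera" (4x4, takes a point from camera to world coordinates). Camera axes: x right, y up, looking along -z (the intrinsics and any distortion apply to the point x, -y, -z); pixel columns grow to the right and rows downward; lengths in mm; the calibration is good to about 2 mm. A picture is of the moment at which its call begins. There is no depth.
A pose or a line that the arm cannot do raises arm.MotionError and nothing moves.
- arm.finish_job(): hands the job in, once; it reports no verdict.
Trained networks look in the newest picture that a camera, given by its name, has taken for a name from the list of things; names that differ only in an ending like _2 or _b are one class to them, and where a whole thing is asked for, a point or a joint stands for the part that bears it (a point fixed in the world has none). Each returns a list of dicts, best first, with "conf" (0 to 1); they miss things now and then, are a little off and sometimes report something else, mostly with a low value. They report only what shows in the picture. A call takes as long as a camera call.
- models.find_in(camera, target): "xyz" ([x, y, z] in mm, in world coordinates, good to about 4 mm: the middle of the surface that is visible of it).
- models.outline_of(camera, target): "mask" (480x640 bool, what is visible of it).
Readings, each from a call of its own:
- read_time_s(): time.
- read_q(): joint angles.
- read_qvel(): joint speeds.
- read_joint_torque(): joint torques, N m.
- read_tcp_pos(): TCP position.
- read_eef_rot(): TCP orientation.
- read_force(): force on the tool from outside, world axes, zero at the start.
- read_ft_torque(): the same for the moment, N m.
- read_gripper_width(): opening from 0.0 (shut) to 1.0 (fully open).
Only numpy, scipy, OpenCV 4.12 (cv2) and the standard library are available. Lean on these libraries where they do the work, as an engineer would, in place of code of your own. Each camera call takes 0.05 s, during which the arm holds its last target.

TASK

The instrument stand on the worktop rocks because the two screw feet at its front corners hang in the air. Turn both black knobs clockwise, gently, until all five feet carry the weight together and the stand no longer rocks: no foot may be left hanging or be overloaded. Do not shift the stand or disturb the things around it, and let go at the end.

Things in the scene. Friction and masses are not known exactly. Their poses are not given: they have to be found in the camera images.
- stand: grey instrument stand, 2 to 4 kg, on three fixed rubber feet. Base plate top 32 mm above the feet: front bar 40 (x) by 196 mm (y), behind it a plate 124 mm wide to x = +50 mm; middle block 44 x 52 mm with a steel spigot, top at 86 mm, at x = +26 mm. Origin: midway between the two knobs, at the underside of the unloaded fixed feet; -x is the front edge (20 mm), +y the left knob, z up
- knob_left (a joint): left knob angle, rad: 0 = foot fully raised, grows as it is turned clockwise seen from above, at most 6. Clockwise drives the foot down 14 mm per turn (2.23 mm per rad); the knob itself stays at its height on the stand. It turns with 0.05 N m of friction, stays where it is left and has no stop at first touch
- knob_right (a joint): right knob angle, the same. The knobs stand near the front edge of the cupboard; a tall coffee maker (266 mm) stands close behind the stand, from about 60 mm behind the line of the knobs; its head (178 mm up and higher) juts out over its hotplate, so lift an opened gripper with the fingers beside it, not under it
- knob_left_grip (a point): middle of the black eight-lobed knob at the stand's left front corner (stand x = 0, y = +78, z = 55 mm), on its upright axis: 36 mm across, 26 mm high, from 14 mm below this point to 12 mm above; below it 9 mm free over the base plate (a boss 28 mm across takes 5 of them). Can be gripped across at any yaw
- knob_right_grip (a point): the same on the right front corner (y = -78 mm)
- foot_left: rubber foot 20 mm across under the left knob, driven down by it; origin: centre of its underside. It starts 1 to 6 mm above a round steel wear plate on the worktop, 3 to 6 mm thick (unknown: touch must be felt). While a gripper holds the knob still in height, the touching foot lifts knob and gripper, 10 to 20 N per rad turned; once let go, the load spreads over the feet
- foot_right: the same under the right knob. The rubber of the screw feet gives 1 mm per 14 N, of the fixed feet 1 mm per 9 N. A screw foot takes a fair share (some 4 to 9 N when both are set) 0.35 to 0.7 rad of knob past first touch; above 22 N it is overloaded, and by about 0.9 rad past touch the middle foot comes off. A front corner of the stand yields about 1 mm per 4.5 N when lifted or pressed
- foot_middle: fixed rubber foot 20 mm across at the front, midway between the knobs (x = 0, y = 0). Origin: centre of its underside. A foot that carries less than 3 N counts as hanging
- foot_rear_left: fixed rubber foot 20 mm across at the rear left (x = +40, y = +50 mm); origin: centre of its underside
- foot_rear_right: fixed rubber foot 20 mm across at the rear right (x = +40, y = -50 mm); origin: centre of its underside
- glass: bystander: clear drinking glass 77 mm across, 89 mm high, beside the stand; origin at the centre of its underside
- bolt: bystander: bolt standing on its head with a washer, 28 mm across, 47 mm high; origin at the centre of its underside
- gauge: bystander: small steel length gauge 28 x 50 x 22 mm; origin at the centre of its underside
- pitcher_brown: brown pitcher, 94 mm across, 209 mm high, that stands fast between the arm's start and the stand; pass over or before it. Origin at the centre of its underside

How it is judged (in metres and radians):
At the end, for the whole second after the job is handed in: Each of the five feet (two screw feet, three fixed feet) carries more than 3 N and neither screw foot more than 22 N, the stand is at rest within 15 mm of where it stood (contact force between each of foot_left, foot_right, foot_middle, foot_rear_left, foot_rear_right and anything else above 3 N and not (contact force between foot_left and anything else above 22 N) and not (contact force between foot_right and anything else above 22 N) and linear speed of stand below 0.01 m/s and distance of stand from where it was at the start of the episode below 0.015 m); the robot touches nothing.
It fails at once if a screw foot is overloaded (more than 22 N) (contact force between any of foot_left, foot_right and anything else above 22 N).
It fails at once if the stand is shifted by more than 15 mm (distance of stand from where it was at the start of the episode above 0.015 m).
It fails at once if a bystander is moved by more than 15 mm (distance of any of glass, bolt, gauge from where it was at the start of the episode above 0.015 m).
It also fails if it takes over 72 s, if anything falls off the work surface, if the arm or the gripper's body presses on something with over 40 N, if the wrist force passes 120 N, or if a joint passes its speed limit or range.

## Working session

There is one attempt and no reset: what is moved stays moved. The work goes in short steps, each a Python script; the robot and the scene stay as the last script left them, time stands still between calls to the robot, and variables do not carry over. Pictures are saved under pics/ and viewed, and the job is handed in when it is done.

```bash
mkdir -p pics; ls
python3 - <<'E'
from workcell import *
import cv2
for c in ("scene","top"):
    r=capture(c); cv2.imwrite(f"pics/{c}0.png",r["pixels"]); print(c,r["K"],r["world_from_camera"].round(2).tolist())
    for n in ["stand","knob_left_grip","knob_right_grip","knob_left","glass","bolt","gauge","pitcher_brown"]:
        print(n,[( [round(float(v),1) for v in d["xyz"]],round(float(d["conf"]),2)) for d in models.find_in(c,n)[:3]])
print(read_time_s(),read_eef_rot(),read_tcp_pos(),read_force(),read_gripper_width())
E
```

```text
pics
scene [[437.95546266   0.         313.69669865]
 [  0.         437.95546266 242.64827038]
 [  0.           0.           1.        ]] [[0.88, 0.36, -0.32, 195.3], [-0.48, 0.64, -0.6, -597.54], [-0.01, 0.68, 0.73, 677.63], [0.0, 0.0, 0.0, 1.0]]
stand [([408.6, -328.0, 60.4], 0.55)]
knob_left_grip [([429.1, -176.0, 65.5], 0.92)]
knob_right_grip [([406.3, -332.0, 56.6], 0.94)]
knob_left []
glass [([410.2, 27.5, 69.1], 0.65)]
bolt [([537.0, -366.1, 10.3], 0.63)]
gauge [([402.8, 187.8, 11.1], 0.67)]
pitcher_brown []
top [[624.14592266   0.         317.83260917]
 [  0.         624.14592266 233.93421133]
 [  0.           0.           1.        ]] [[0.03, 0.99, -0.12, 322.38], [-1.0, 0.03, -0.01, -112.29], [-0.01, 0.12, 0.99, 1310.46], [0.0, 0.0, 0.0, 1.0]]
stand [([415.7, -319.5, 62.0], 0.63), ([430.4, -243.3, 30.7], 0.58)]
knob_left_grip [([432.6, -172.1, 64.8], 0.79)]
knob_right_grip [([415.0, -319.8, 60.2], 0.54)]
knob_left [([417.4, -320.2, 64.0], 0.57), ([426.5, -172.4, 70.9], 0.46)]
glass []
bolt []
gauge [([401.0, 196.0, 10.9], 0.71)]
pitcher_brown []
0.9 [-1.33424312 -0.98946001  0.98921925] [167.07577546 550.25661438 231.36606884] [ 0.55124359 -0.2100588   0.27539781] 1.001989825255376
```

View pics/scene0.png

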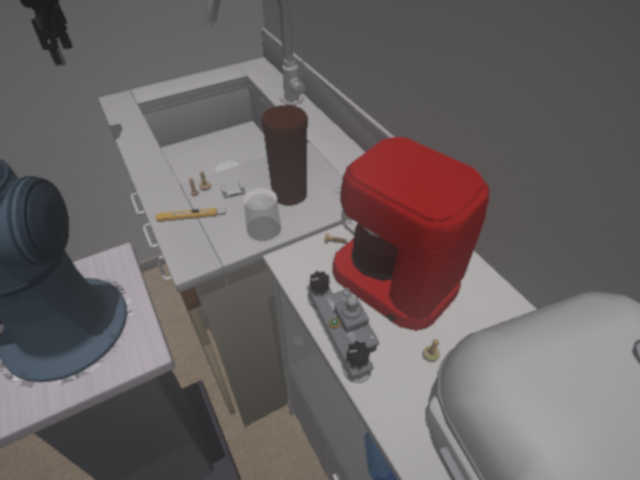

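View pics/top0.png

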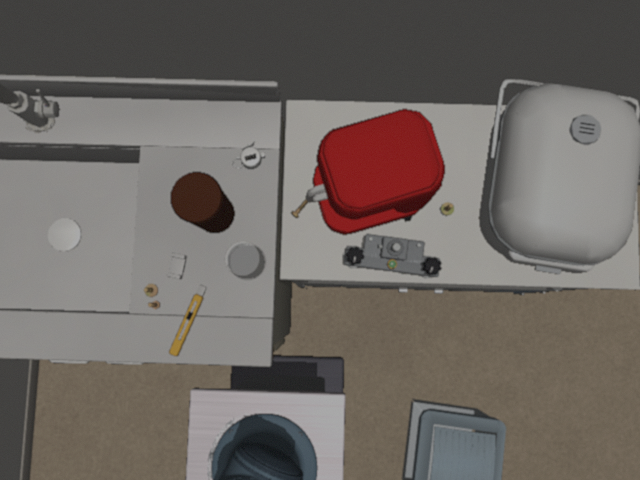

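```bash
cat > h.py <<'E'
from workcell import *
import numpy as np, cv2
from scipy.spatial.transform import Rotation as R
def pix(c,p,cap):
    T=np.linalg.inv(cap["world_from_camera"]); q=T[:3,:3]@np.array(p,float)+T[:3,3]
    K=cap["K"]; return K[0,0]*q[0]/-q[2]+K[0,2], K[1,1]*(-q[1])/-q[2]+K[1,2]
def ray(cap,u,v):
    K=cap["K"];d=np.array([(u-K[0,2])/K[0,0],-(v-K[1,2])/K[1,1],-1]);T=cap["world_from_camera"]
    d=T[:3,:3]@d; return T[:3,3],d/np.linalg.norm(d)
def plane(cap,u,v,z):
    o,d=ray(cap,u,v); return o+d*(z-o[2])/d[2]
def att(yaw):  # jaw direction at yaw in world xy, tool y down
    x=np.array([np.cos(yaw),np.sin(yaw),0]);y=np.array([0,0,-1.]);return R.from_matrix(np.c_[x,y,np.cross(x,y)]).as_rotvec()
E
python3 - <<'E'
from h import *
print(R.from_rotvec(read_eef_rot()).as_matrix().round(2).tolist(), read_q())
caps={}
rays={}
for c in ("scene","top"):
    r=capture(c); caps[c]=r
    for n in ["knob_left_grip","knob_right_grip","pitcher_brown"]:
        o=models.outline_of(c,n)
        for d in o[:2]:
            m=d["mask"]; ys,xs=np.nonzero(m); print(c,n,round(float(d["conf"]),2),m.sum(),xs.mean().round(1),ys.mean().round(1),xs.min(),xs.max(),ys.min(),ys.max())
        if o: 
            ys,xs=np.nonzero(o[0]["mask"]); rays[c,n]=(xs.mean(),ys.mean())
for n in ["knob_left_grip","knob_right_grip"]:
    for c in caps:
        if (c,n) in rays: print(n,c,plane(caps[c],*rays[c,n],58).round(1),plane(caps[c],*rays[c,n],67).round(1))
E
python3 - <<'E'
import cv2
a=cv2.imread('pics/scene0.png')[220:400,260:460];b=cv2.imread('pics/top0.png')[180:300,290:490]
cv2.imwrite('pics/s1.png',cv2.resize(a,None,fx=3.3,fy=3.3,interpolation=2));cv2.imwrite('pics/t1.png',cv2.resize(b,None,fx=4,fy=4,interpolation=2))
E
```

```text
[[0.29, 0.0, -0.96], [0.96, 0.0, 0.29], [0.0, -1.0, -0.0]] [1.16570253e+00 3.77268851e-01 8.10486897e-02 1.27439847e+00
 1.70459577e-05 1.46048476e+00]
scene knob_left_grip 0.91 375 318.8 281.9 309 328 271 293
scene knob_left_grip 0.73 240 431.8 350.8 423 439 339 360
scene knob_right_grip 0.56 477 357.5 354.4 346 369 342 367
top knob_left_grip 0.7 235 354.5 254.5 346 363 246 263
top knob_right_grip 0.49 253 431.5 264.8 422 440 256 273
knob_left_grip scene [ 427.2 -176.4   58. ] [ 423.8 -182.5   67. ]
knob_left_grip top [ 431.6 -170.5   58. ] [ 430.8 -170.1   67. ]
knob_right_grip scene [ 410.5 -330.4   58. ] [ 407.4 -334.3   67. ]
knob_right_grip top [ 415.4 -325.2   58. ] [ 414.8 -323.7   67. ]
```

View pics/s1.png

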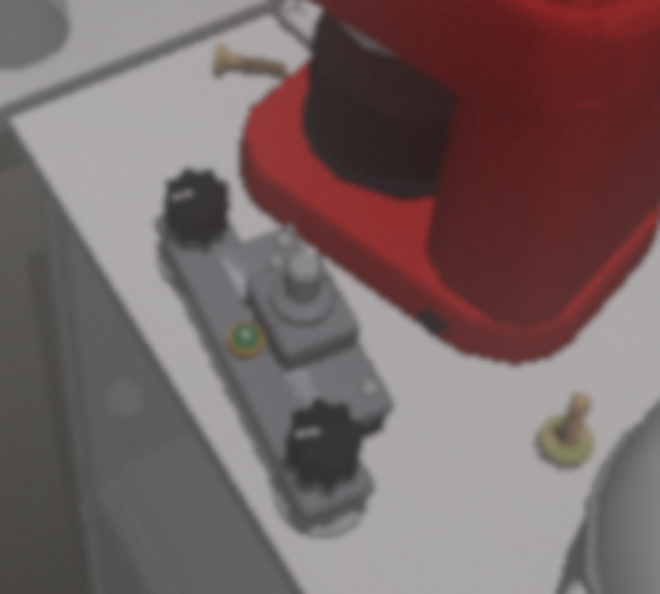

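View pics/t1.png

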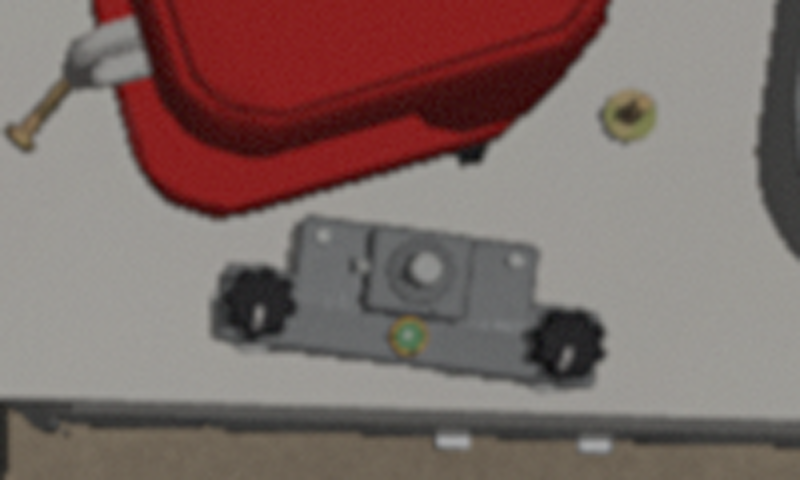

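Run:
```python
from h import *
c=capture("top"); T=c
L=np.array([430.3,-172.2]);Rr=np.array([413.8,-327.3])
ey=(L-Rr)/np.linalg.norm(L-Rr); ex=np.array([ey[1],-ey[0]])
O=(L+Rr)/2
for nm,u,v,z in [("base",345,233,20),("base",375,227,20),("base",410,217,20),("headlow",354,218,178),("headlow",395,208,178),("headlow",425,200,178),("headtop",345,215,255),("headtop",400,202,255)]:
    p=plane(c,u,v,z)[:2]; print(nm,p.round(),((p-O)@ex).round(),((p-O)@ey).round())
yy=np.arctan2(ey[1],ey[0]);print(yy)
for nm,K in (("L",L),("R",Rr)):
  for dy in (0,np.pi,np.pi/2,-np.pi/2):
    print(nm,round(yy+dy,2),kin.solve_ik([K[0],K[1],41],att(yy+dy)))
s=capture("scene")
for K in (L,Rr):
  print(pix(0,[*K,54],s),pix(0,[*K,54],c))
```

```text
base [ 479. -151.] 46.0 104.0
base [ 494. -214.] 67.0 44.0
base [ 517. -286.] 98.0 -26.0
headlow [ 488. -162.] 57.0 94.0
headlow [ 509. -237.] 85.0 22.0
headlow [ 525. -292.] 107.0 -31.0
headtop [ 482. -144.] 48.0 112.0
headtop [ 507. -237.] 83.0 22.0
1.4648119688052967
L 1.46 [-0.5176712   0.3139537  -0.54657944  0.71026318  0.         -0.41168684]
L 4.61 [-0.5176712   0.3139537  -0.54657944  0.71026318  0.          2.72990582]
L 3.04 [-5.17671196e-01  3.13953700e-01 -5.46579443e-01  7.10263183e-01
 -4.44089210e-16 -1.98248316e+00]
L -0.11 [-5.17671196e-01  3.13953700e-01 -5.46579443e-01  7.10263183e-01
  4.44089210e-16  1.15910949e+00]
R 1.46 [-0.78947379  0.42207485 -0.37657099  0.77215049  0.         -0.68348943]
R 4.61 [-0.78947379  0.42207485 -0.37657099  0.77215049  0.          2.45810322]
R 3.04 [-7.89473788e-01  4.22074848e-01 -3.76570988e-01  7.72150490e-01
 -4.44089210e-16 -2.25428576e+00]
R -0.11 [-0.78947379  0.42207485 -0.37657099  0.77215049  0.          0.8873069 ]
(np.float64(319.2163218809056), np.float64(280.9981261156331)) (np.float64(355.237813737805), np.float64(255.3439819803626))
(np.float64(358.06467449677086), np.float64(353.21236572911164)) (np.float64(432.18178299427234), np.float64(265.72894748813826))
```

```bash
cat >> h.py <<'E'
L=np.array([430.3,-172.2]);Rr=np.array([413.8,-327.3]); YY=1.4648
E
python3 - <<'E'
from h import *
t=read_time_s()
arm.servo_line([167,550,320])
fingers.command_gripper(0.66,grasp_force=20)
arm.move_ptp([L[0]-8,L[1],310],att(YY))
print(read_time_s()-t,read_q(),read_tcp_pos())
f0=read_force();print(f0)
arm.servo_line([L[0],L[1],120])
print(read_force(),read_tcp_pos(),read_time_s())
for c in("scene","top"): cv2.imwrite(f"pics/{c}2.png",capture(c)["pixels"])
a=cv2.imread('pics/scene2.png')[180:400,220:460];b=cv2.imread('pics/top2.png')[170:300,270:490]
cv2.imwrite('pics/v2.png',np.hstack([cv2.resize(a,(400,367)),cv2.resize(b,(400,236))[:367] if 0 else cv2.copyMakeBorder(cv2.resize(b,(400,236)),0,131,0,0,0)]))
E
```

```text
3.8417 [-5.25325169e-01  1.23511078e-01 -5.09748861e-02  1.39626773e+00
  1.95902876e-04 -4.20332263e-01] [ 422.56535305 -171.70594415  310.02308585]
[ 0.40971016  0.04235703 -0.20051531]
[0.61287263 0.89794964 0.3568655 ] [ 430.92473477 -172.54271022  120.76940852] 6.6583
```

View pics/v2.png

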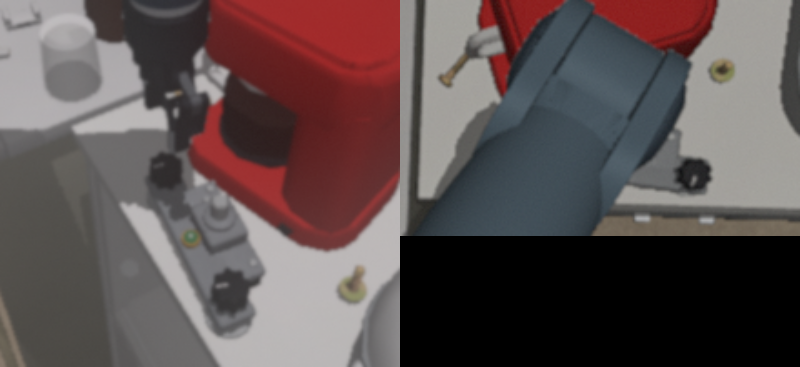

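Run:
```python
from h import *
print("hit",arm.servo_line([L[0],L[1],60],rate=90,threshold=5), read_tcp_pos())
print("hit",arm.servo_line([L[0],L[1],37],rate=40,threshold=4), read_tcp_pos(),read_force(),read_ft_torque())
for c in("scene",): cv2.imwrite(f"pics/{c}3.png",capture(c)["pixels"])
a=cv2.imread('pics/scene3.png')[200:380,240:440]
cv2.imwrite('pics/v3.png',cv2.resize(a,None,fx=3.2,fy=3.2,interpolation=2))
print(read_time_s())
```

```text
hit False [ 430.61242494 -172.38808301   60.36159374]
hit False [ 430.23741932 -172.16140893   36.90049533] [-0.04689255  0.13539952  0.28663487] [-0.03895978  0.0064357   0.00049258]
8.35
```

View pics/v3.png

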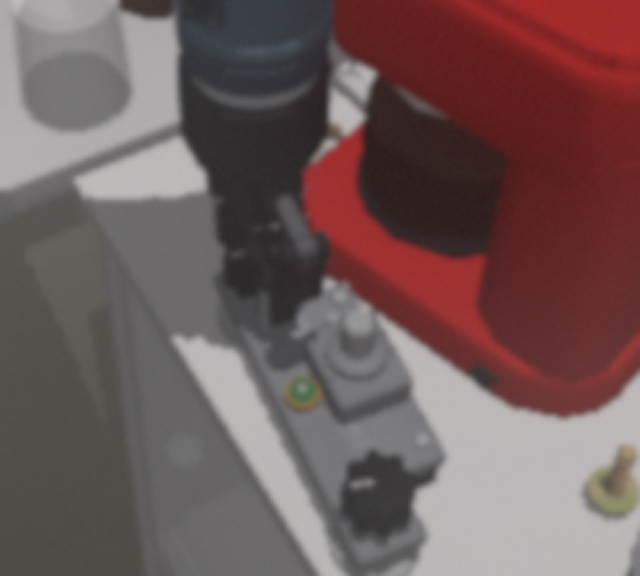

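The fingers straddle the left knob (about pixel 265,270 in the crop), clear of the middle block. Next I grip it gently.

Run:
```python
from h import *
fingers.command_gripper(0.3,grasp_force=25)
arm.pause(0.3)
print(read_gripper_width(),read_force().round(2),read_ft_torque().round(3),read_tcp_pos(),read_time_s())
c=capture("scene")
for n in ["knob_right_grip"]:
    o=models.outline_of("scene",n)
    if o: ys,xs=np.nonzero(o[0]["mask"]); print(xs.mean(),ys.mean())
```

```text
0.4121473093164001 [-0.33  6.13  3.74] [ 0.931 -0.048  0.019] [ 430.51801319 -170.72674845   37.36594889] 8.9583
357.5151515151515 353.6929292929293
```

Run:
```python
from h import *
for y,z in ((-170.6,37.4),(-169.6,37.6)):
    arm.servo_line([430.4,y,z],rate=15); arm.pause(0.15)
    print(read_force().round(2),read_ft_torque().round(3),read_tcp_pos(),read_q().round(4),read_time_s())
```

```text
[0.03 1.85 2.09] [ 0.215 -0.121  0.05 ] [ 430.61731003 -170.65529804   37.52311614] [-5.146e-01  3.179e-01 -5.521e-01  7.004e-01  3.000e-04 -4.086e-01] 9.4667
[ 0.4  -4.56 -0.14] [-0.902 -0.188 -0.024] [ 430.71170365 -170.56849605   37.7288323 ] [-0.5131  0.3172 -0.5525  0.7    -0.0015 -0.4066] 9.8667
```

```bash
cat >> h.py <<'E'
def turn(pos,y0,y1,step=0.1,stop=None,base=None):
    n=max(1,int(round((y0-y1)/step)))
    for i in range(1,n+1):
        y=y0-(y0-y1)*i/n
        arm.move_joints(kin.solve_ik(pos,att(y)))
        arm.pause(0.05)
        f=np.mean([read_force() for _ in range(3)],0); print(round(y,3),f.round(2),read_ft_torque().round(3),read_tcp_pos().round(2),round(read_q()[5],3),round(read_time_s(),2))
        if stop is not None and base is not None and f[2]-base>stop: return y
        if abs(f[0])>12 or abs(f[1])>12: print("side force");return y
    return y
E
python3 - <<'E'
from h import *
arm.servo_line([430.4,-170.3,37.6],rate=15); arm.pause(0.1);print(read_force().round(2))
y=turn([430.4,-170.3,37.6],YY,YY-0.4,stop=3,base=read_force()[2])
E
```

```text
[ 1.   -2.71 -0.65]
1.365 [ 1.67 -3.27 -2.03] [-0.784 -0.31  -0.092] [ 430.59 -170.48   37.66] -0.31 10.52
1.265 [ 0.99 -3.99 -1.91] [-0.662 -0.385 -0.053] [ 430.61 -170.39   37.65] -0.211 10.82
1.165 [ 3.02 -4.49 -2.98] [-0.686 -0.489  0.024] [ 430.63 -170.33   37.62] -0.111 11.12
1.065 [ 2.77 -3.85 -3.46] [-0.575 -0.691 -0.023] [ 430.71 -170.3    37.66] -0.012 11.42
```

```bash
cat >> h.py <<'E'
def turn2(pos,y0,dy,step=0.1,fmax=99,kxy=0.1,slow=0.05):
    pos=list(pos);y=y0;out=[]
    for i in range(int(round(dy/step))):
        y-=step
        arm.move_joints(kin.solve_ik(pos,att(y))); arm.pause(slow)
        f=np.mean([read_force() for _ in range(5)],0);out.append((y,f[2]))
        print(round(y,3),f.round(2),read_ft_torque().round(3),read_tcp_pos().round(2),round(read_time_s(),2))
        pos[0]+=kxy*f[0];pos[1]+=kxy*f[1]
        if f[2]>fmax or max(abs(f[0]),abs(f[1]))>12: print("STOP");break
    print("pos",np.round(pos,2).tolist(),"y",y)
    return pos,y,out
E
python3 - <<'E'
from h import *
y=1.0648
p=[430.9,-170.9,37.2]
arm.move_joints(kin.solve_ik(p,att(y)));arm.pause(0.1);print(read_force().round(2))
turn2(p,y,0.5,fmax=3)
E
```

```text
[1.17 0.74 1.26]
0.965 [1.64 1.   2.66] [ 0.449 -0.456  0.018] [ 430.78 -170.25   37.19] 12.07
0.865 [1.69 2.83 3.8 ] [ 0.65  -0.391 -0.037] [ 430.93 -170.22   37.17] 12.37
STOP
pos [431.23, -170.52, 37.2] y 0.8648
```

Run:
```python
from h import *
turn2([431.2,-170.5,37.2],0.8648,0.25,step=0.05,fmax=7)
```

```text
0.815 [1.04 2.21 3.75] [ 0.714 -0.274  0.013] [ 431.03 -170.21   37.17] 12.67
0.765 [0.66 1.61 4.91] [ 0.646 -0.264  0.005] [ 431.16 -170.21   37.2 ] 12.97
0.715 [-0.11  1.53  4.5 ] [ 0.57  -0.171 -0.049] [ 431.25 -170.22   37.24] 13.27
0.665 [-0.67  1.84  5.25] [ 0.503 -0.114 -0.077] [ 431.32 -170.2    37.28] 13.57
0.615 [0.3  0.36 5.24] [ 0.405 -0.204 -0.06 ] [ 431.37 -170.2    37.34] 13.87
pos [431.32, -169.74, 37.2] y 0.6147999999999998
```

Run:
```python
from h import *
p,y,_=turn2([431.3,-169.9,37.2],0.6148-0.2,0.4,step=-0.1) if 0 else ([431.3,-170.1,37.2],0.6148,0)
for s in (0.1,)*5:
    y+=s; arm.move_joints(kin.solve_ik(p,att(y)));arm.pause(0.1)
    f=np.mean([read_force() for _ in range(5)],0);print(round(y,3),f.round(2),read_ft_torque().round(3),read_tcp_pos().round(2),round(read_time_s(),2))
```

```text
0.715 [0.26 1.9  5.53] [ 0.525 -0.213  0.12 ] [ 431.25 -170.18   37.22] 14.22
0.815 [-0.92  0.54  4.86] [ 0.422 -0.103 -0.023] [ 431.15 -170.17   37.15] 14.57
0.915 [-0.38  0.97  3.03] [ 0.279  0.03  -0.006] [ 431.07 -170.18   37.08] 14.92
1.015 [-1.23  0.49  3.31] [ 0.061  0.201 -0.01 ] [ 431.01 -170.19   37.09] 15.27
1.115 [-2.76 -1.14  2.95] [ 0.014  0.34  -0.022] [ 431.   -170.26   37.12] 15.62
```

```bash
cat >> h.py <<'E'
def avg(n=10,dt=0.02):
    F=[];Z=[]
    for _ in range(n): arm.pause(dt);F.append(read_force());Z.append(read_tcp_pos())
    return np.mean(F,0),np.mean(Z,0)
def scan(p,y,ys):
    for y in ys:
        arm.move_joints(kin.solve_ik(p,att(y)));f,z=avg();print(round(y,3),f.round(2),z.round(3),read_ft_torque().round(3),round(read_time_s(),2))
E
python3 - <<'E'
from h import *
scan([431.2,-170.2,37.2],0,np.arange(1.115,0.5,-0.1))
E
```

```text
1.115 [-2.18 -0.78  3.32] [ 431.022 -170.25    37.156] [-0.056  0.487 -0.099] 16.03
1.015 [-2.23 -0.64  2.69] [ 431.113 -170.192   37.161] [-0.072  0.423  0.034] 16.45
0.915 [-2.03 -0.67  2.9 ] [ 431.195 -170.16    37.184] [0.006 0.337 0.033] 16.87
0.815 [-2.03 -0.35  2.81] [ 431.285 -170.145   37.223] [0.148 0.299 0.058] 17.28
0.715 [-1.65  0.3   3.65] [ 431.397 -170.167   37.301] [0.238 0.157 0.058] 17.7
0.615 [-1.43  0.54  5.08] [ 431.49  -170.187   37.365] [ 0.249  0.143 -0.006] 18.12
0.515 [-1.59  0.76  5.65] [ 431.599 -170.213   37.462] [ 0.369  0.158 -0.014] 18.53
```

```bash
cat >> h.py <<'E'
def scan2(p,ys,kz=0.1,kxy=0.1,z0=None):
    p=np.array(p,float)
    for y in ys:
        arm.move_joints(kin.solve_ik(p,att(y)));f,z=avg(8)
        print(round(y,3),f.round(2),z.round(3),p.round(2),"" if z0 is None else round(4.5*(z[2]-z0)+f[2],2),round(read_time_s(),2))
        p+=np.array([kxy,kxy,kz])*f
        if max(abs(f))>10: print("STOP");break
    print(p.round(2).tolist()); return p
E
python3 - <<'E'
from h import *
scan2([431.0,-170.2,37.4],[0.715,0.915,0.965,0.965,0.965])
E
```

```text
0.715 [0.05 0.47 2.38] [ 431.308 -170.196   37.391] [ 431.  -170.2   37.4]  18.98
0.915 [ 0.41 -0.91 -0.34] [ 431.074 -170.268   37.514] [ 431.01 -170.15   37.64]  19.42
0.965 [ 0.63 -0.93 -0.91] [ 431.056 -170.31    37.566] [ 431.05 -170.24   37.6 ]  19.8
0.965 [ 0.02 -0.65 -0.14] [ 431.048 -170.307   37.514] [ 431.11 -170.34   37.51]  20.18
0.965 [ 0.04 -0.12  0.67] [ 431.039 -170.304   37.483] [ 431.11 -170.4    37.5 ]  20.57
[431.12, -170.41, 37.56]
```

Run:
```python
from h import *
scan2([431.1,-170.4,37.52],np.arange(0.865,0.2,-0.1),z0=37.51)
```

```text
0.865 [0.34 0.33 0.22] [ 431.141 -170.294   37.517] [ 431.1  -170.4    37.52] 0.25 20.95
0.765 [0.63 0.63 0.27] [ 431.233 -170.271   37.555] [ 431.13 -170.37   37.54] 0.47 21.33
0.665 [0.72 0.81 0.44] [ 431.335 -170.275   37.606] [ 431.2  -170.3    37.57] 0.87 21.72
0.565 [1.38 0.16 0.65] [ 431.449 -170.293   37.698] [ 431.27 -170.22   37.61] 1.5 22.1
0.465 [0.72 0.31 1.37] [ 431.566 -170.316   37.789] [ 431.41 -170.21   37.68] 2.62 22.48
0.365 [ 1.15 -0.23  1.66] [ 431.662 -170.348   37.91 ] [ 431.48 -170.18   37.81] 3.46 22.87
0.265 [ 1.24 -0.62  1.23] [ 431.752 -170.383   38.046] [ 431.59 -170.2    37.98] 3.64 23.25
[431.72, -170.26, 38.1]
```

```bash
cat > model.py <<'E'
import numpy as np
from scipy.optimize import fsolve, least_squares
P=np.array([[0,78],[0,-78],[0,0],[40,50],[40,-50]],float);K=np.array([14,14,9,9,9.])
def eq(ext,W,cx,cy=0):
    # ext: mm of screw foot protrusion beyond level plane+plate (relative to unloaded fixed feet)
    e=np.array([ext[0],ext[1],0,0,0])
    q=np.array([-1.,0,0])
    def F(q): return K*np.maximum(0,e-(q[0]+q[1]*P[:,0]/40+q[2]*P[:,1]/50))
    def r(q):
        f=F(q);return [f.sum()-W,(f*P[:,0]).sum()/40-W*cx/40,(f*P[:,1]).sum()/50-W*cy/50]
    s=least_squares(r,q); return F(s.x),s.x,abs(s.fun).max()
if __name__=="__main__":
  for W in (20,30,40):
    for cx in (15,22):
      f0,q0,_=eq([-9,-9],W,cx); t=q0[0]
      for a,b in ((.5,-9),(.7,-9),(.35,.35),(.5,.5),(.7,.7),(.9,.9),(.5,.3),(.7,.4)):
        f,q,e=eq([t+a*2.23,(t+b*2.23) if b>-5 else -9],W,cx)
        print(W,cx,a,b,f.round(1),"L rise",round(q[0]+q[2]*78/50-t,2),"R drop",round(q[0]-q[2]*78/50-t,2),round(e,3))
E
python3 model.py
```

```text
20 15 0.5 -9 [3.5 0.  9.  1.  6.5] L rise 0.86 R drop -0.08 0.0
20 15 0.7 -9 [4.8 0.  7.7 0.  7.5] L rise 1.22 R drop -0.15 0.0
20 15 0.35 0.35 [2.7 2.7 7.2 3.7 3.7] L rise 0.59 R drop 0.59 0.0
20 15 0.5 0.5 [3.8 3.8 4.9 3.7 3.7] L rise 0.84 R drop 0.84 0.0
20 15 0.7 0.7 [5.3 5.3 1.9 3.7 3.7] L rise 1.18 R drop 1.18 0.0
20 15 0.9 0.9 [6.2 6.2 0.  3.8 3.8] L rise 1.56 R drop 1.56 0.0
20 15 0.5 0.3 [3.7 2.4 6.4 2.7 4.8] L rise 0.85 R drop 0.5 0.0
20 15 0.7 0.4 [5.2 3.2 4.1 2.2 5.3] L rise 1.19 R drop 0.66 0.0
20 22 0.5 -9 [3.5 0.  5.5 2.8 8.2] L rise 0.86 R drop -0.08 0.0
20 22 0.7 -9 [4.9 0.  4.1 1.7 9.3] L rise 1.21 R drop -0.12 0.0
20 22 0.35 0.35 [2.7 2.7 3.7 5.5 5.5] L rise 0.59 R drop 0.59 0.0
20 22 0.5 0.5 [3.8 3.8 1.4 5.5 5.5] L rise 0.84 R drop 0.84 0.0
20 22 0.7 0.7 [4.5 4.5 0.  5.5 5.5] L rise 1.24 R drop 1.24 0.0
20 22 0.9 0.9 [4.5 4.5 0.  5.5 5.5] L rise 1.69 R drop 1.69 0.0
20 22 0.5 0.3 [3.7 2.4 2.9 4.5 6.5] L rise 0.85 R drop 0.5 0.0
20 22 0.7 0.4 [5.2 3.2 0.6 4.  7. ] L rise 1.19 R drop 0.66 0.0
30 15 0.5 -9 [ 3.5  0.  15.2  2.9  8.4] L rise 0.86 R drop -0.08 0.0
30 15
[... 1397 characters left out ...]
p 1.52 0.0
40 15 0.5 0.3 [ 3.7  2.4 18.9  6.5  8.5] L rise 0.85 R drop 0.5 0.0
40 15 0.7 0.4 [ 5.2  3.2 16.6  6.   9. ] L rise 1.19 R drop 0.66 0.0
40 22 0.5 -9 [ 3.5  0.  14.5  8.3 13.7] L rise 0.86 R drop -0.08 0.0
40 22 0.7 -9 [ 4.9  0.  13.1  7.2 14.8] L rise 1.21 R drop -0.12 0.0
40 22 0.35 0.35 [ 2.7  2.7 12.7 11.  11. ] L rise 0.59 R drop 0.59 0.0
40 22 0.5 0.5 [ 3.8  3.8 10.4 11.  11. ] L rise 0.84 R drop 0.84 0.0
40 22 0.7 0.7 [ 5.3  5.3  7.4 11.  11. ] L rise 1.18 R drop 1.18 0.0
40 22 0.9 0.9 [ 6.8  6.8  4.3 11.  11. ] L rise 1.52 R drop 1.52 0.0
40 22 0.5 0.3 [ 3.7  2.4 11.9 10.  12. ] L rise 0.85 R drop 0.5 0.0
40 22 0.7 0.4 [ 5.2  3.2  9.6  9.5 12.5] L rise 1.19 R drop 0.66 0.0
```

Run:
```python
from h import *
p=scan2([431.75,-170.3,38.1],[0.165,0.165,0.165],z0=37.51)
f,z=avg();print(f,z)
fingers.command_gripper(0.6)
arm.pause(0.2);f,z=avg();print("open",f.round(2),z.round(2),read_gripper_width(),read_time_s())
arm.servo_line([z[0],z[1],115],rate=100,threshold=6)
print(read_tcp_pos(),read_force().round(2),read_time_s())
cv2.imwrite("pics/s4.png",capture("scene")["pixels"][180:400,220:460].repeat(3,0).repeat(3,1)[:600,:720])
```

```text
0.165 [ 1.13 -0.76  2.36] [ 431.844 -170.429   38.165] [ 431.75 -170.3    38.1 ] 5.3 23.63
0.165 [ 1.57 -1.39  0.45] [ 431.866 -170.446   38.274] [ 431.86 -170.38   38.34] 3.88 24.02
0.165 [ 1.01 -1.27 -0.3 ] [ 431.885 -170.458   38.297] [ 432.02 -170.52   38.38] 3.25 24.4
[432.12, -170.64, 38.35]
[ 1.11993296 -1.07008776  0.14201567] [ 431.88109781 -170.46158356   38.30439855]
open [ 0.21 -0.06  0.1 ] [ 431.93 -170.47   38.35] 0.5974445038769413 25.2333
[ 429.88952239 -169.71594545   73.62905233] [0.05 0.04 0.01] 25.7
```

View pics/s4.png

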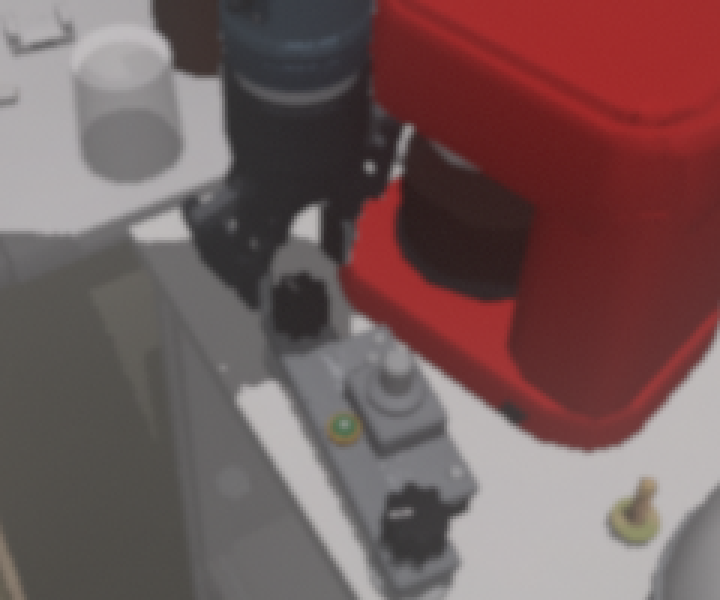

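The lift stopped at z=74: the rear finger (about pixel 385,150) touched under the coffee maker's head. The fingers are already above the knob, so I'll back off, turn them beside the head, then lift.

Run:
```python
from h import *
print(read_tcp_pos(),read_force().round(2))
arm.servo_line([426.5,-170.4,73.5],rate=40)
arm.move_joints(kin.solve_ik([425,-170.4,73.5],att(0.8)));print(read_force().round(2))
arm.move_joints(kin.solve_ik([425,-170.4,73.5],att(YY)));print(read_force().round(2),read_tcp_pos())
print(arm.servo_line([425,-172,115],rate=100,threshold=10))
print(read_tcp_pos(),read_force().round(2),read_time_s())
c=capture("scene");
for n in ["knob_left_grip","knob_right_grip"]:
    o=models.outline_of("scene",n)
    for d in o[:2]: ys,xs=np.nonzero(d["mask"]); print(n,xs.mean(),ys.mean(),d["mask"].sum())
cv2.imwrite("pics/s5.png",c["pixels"][180:400,220:460].repeat(3,0).repeat(3,1)[:600,:720])
```

```text
[ 430.50426164 -169.71976018   73.10993986] [ 0.2   1.01 -0.11]
[-0.47 -0.31 -0.09]
[ 0.63 -0.44 -0.25] [ 425.03693043 -170.40159951   73.47205765]
False
[ 425.02142835 -172.02105597  114.86640935] [-1.25  0.15  0.22] 27.9
knob_left_grip 319.56637168141594 282.04424778761063 339
knob_right_grip 357.59118236472943 353.76553106212424 499
```

View pics/s5.png

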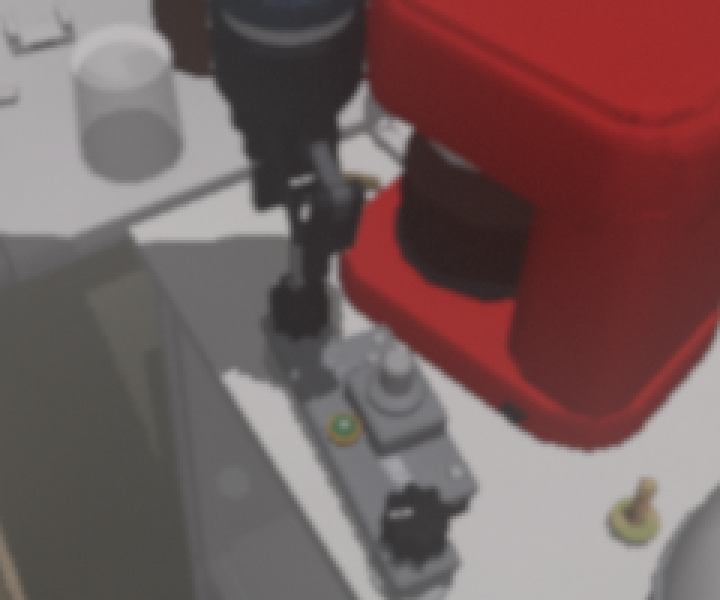

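Run:
```python
from h import *
K=[414.6,-325.5]
arm.servo_line([K[0]-4,K[1],125],rate=150)
fingers.command_gripper(0.62,grasp_force=25)
print(arm.servo_line([*K,60],rate=100,threshold=8),arm.servo_line([*K,37.6],rate=40,threshold=4),read_tcp_pos())
fingers.command_gripper(0.3); 
p=np.array([*K,37.6]); print(read_gripper_width(),read_time_s())
f,z=avg();print(f.round(2),z.round(2))
for i in range(3):
    p+=np.array([.12,.2,.1])*f; arm.servo_line(p,rate=20); f,z=avg(6);print(p.round(2),f.round(2),z.round(2))
print(read_time_s(),read_q()[5])
```

```text
False False [ 414.53937897 -325.44140586   37.50464544]
0.40882543458542425 31.2417
[-1.13 -1.48  1.74] [ 414.78 -326.1    38.01]
[ 414.46 -325.8    37.77] [-0.29 -1.94  1.83] [ 414.69 -326.1    37.94]
[ 414.43 -326.18   37.96] [ 0.62 -0.94  1.52] [ 414.59 -326.1    37.93]
[ 414.5  -326.37   38.11] [ 1.16 -0.1   0.33] [ 414.58 -326.1    38.  ]
32.4583 -0.6812840972180338
```

Run:
```python
from h import *
scan2([414.55,-326.35,38.1],YY-np.arange(0.1,1.05,0.1),z0=38.05,kz=0.08)
```

```text
1.365 [1.44 0.35 0.55] [ 414.585 -326.075   38.026] [ 414.55 -326.35   38.1 ] 0.44 32.84
1.265 [1.48 0.65 0.59] [ 414.629 -326.038   38.057] [ 414.69 -326.32   38.14] 0.62 33.23
1.165 [1.04 1.02 0.71] [ 414.717 -326.021   38.107] [ 414.84 -326.25   38.19] 0.97 33.61
1.065 [0.88 1.11 0.8 ] [ 414.807 -325.989   38.171] [ 414.95 -326.15   38.25] 1.35 33.99
0.965 [0.45 1.21 0.65] [ 414.906 -325.96    38.249] [ 415.03 -326.04   38.31] 1.54 34.38
0.865 [0.41 0.82 0.44] [ 414.991 -325.922   38.327] [ 415.08 -325.92   38.36] 1.68 34.76
0.765 [0.33 1.16 0.74] [ 415.064 -325.888   38.388] [ 415.12 -325.83   38.4 ] 2.26 35.14
0.665 [0.04 0.29 0.1 ] [ 415.128 -325.85    38.467] [ 415.15 -325.72   38.46] 1.98 35.52
0.565 [ 0.3  -0.13  0.11] [ 415.186 -325.825   38.494] [ 415.16 -325.69   38.47] 2.11 35.91
0.465 [0.39 0.01 0.24] [ 415.23  -325.81    38.515] [ 415.19 -325.7    38.48] 2.33 36.29
[415.23, -325.7, 38.49]
```

Run:
```python
from h import *
scan2([415.23,-325.7,38.47],0.4648-np.arange(0.1,0.75,0.1),z0=38.5,kz=0)
```

```text
0.365 [ 0.09 -0.45  0.59] [ 415.269 -325.809   38.523] [ 415.23 -325.7    38.47] 0.69 36.67
0.265 [ 0.28 -0.54  0.34] [ 415.299 -325.805   38.511] [ 415.24 -325.75   38.47] 0.39 37.06
0.165 [ 0.09 -0.16  0.78] [ 415.322 -325.806   38.499] [ 415.27 -325.8    38.47] 0.78 37.44
0.065 [ 0.46 -0.02  0.58] [ 415.342 -325.815   38.495] [ 415.28 -325.82   38.47] 0.55 37.83
-0.035 [ 0.52 -0.21  0.52] [ 415.376 -325.836   38.495] [ 415.32 -325.82   38.47] 0.5 38.21
-0.135 [0.39 0.1  1.23] [ 415.411 -325.835   38.51 ] [ 415.37 -325.84   38.47] 1.28 38.59
-0.235 [0.62 0.39 2.22] [ 415.468 -325.822   38.556] [ 415.41 -325.83   38.47] 2.47 38.98
[415.47, -325.79, 38.47]
```

Run:
```python
from h import *
scan2([415.47,-325.79,38.47],[-.335,-.435],z0=38.5,kz=0)
```

```text
-0.335 [-0.25  0.74  3.47] [ 415.521 -325.832   38.601] [ 415.47 -325.79   38.47] 3.92 39.36
-0.435 [0.11 0.99 5.16] [ 415.57  -325.824   38.649] [ 415.45 -325.72   38.47] 5.83 39.74
[415.46, -325.62, 38.47]
```

Run:
```python
from h import *
p=scan2([415.46,-325.62,38.6],[-.535,-.64,-.64],z0=38.5,kz=0.12)
p=scan2(p,[-.64],kz=0.12)
fingers.command_gripper(0.6)
f,z=avg(5);print("open",f.round(2),z.round(2))
print(arm.servo_line([z[0],z[1],73.5],rate=100,threshold=8))
arm.move_joints(kin.solve_ik([z[0]-4,z[1],76],att(YY)))
print(arm.servo_line([z[0]-4,z[1],120],rate=120,threshold=8),read_tcp_pos().round(1),read_force().round(2),read_time_s())
c=capture("scene");
for n in ["knob_left_grip","knob_right_grip"]:
    o=models.outline_of("scene",n)
    for d in o[:1]: ys,xs=np.nonzero(d["mask"]); print(n,xs.mean(),ys.mean(),d["mask"].sum())
cv2.imwrite("pics/s6.png",c["pixels"][180:400,220:460].repeat(3,0).repeat(3,1)[:600,:720])
```

```text
-0.535 [0.08 0.99 4.93] [ 415.627 -325.783   38.779] [ 415.46 -325.62   38.6 ] 6.19 40.12
-0.64 [1.58 0.08 2.19] [ 415.666 -325.677   39.118] [ 415.47 -325.52   39.19] 4.97 40.51
-0.64 [ 1.97 -1.13 -0.76] [ 415.675 -325.607   39.286] [ 415.63 -325.51   39.45] 2.77 40.89
[415.82, -325.63, 39.36]
-0.64 [ 1.72 -0.96 -0.75] [ 415.709 -325.606   39.303] [ 415.82 -325.63   39.36]  41.27
[415.99, -325.72, 39.27]
open [ 0.05 -0.03  0.14] [ 415.4  -325.32   39.21]
False
False [ 411.5 -325.4  119.9] [ 1.18  0.6  -0.31] 44.5
knob_left_grip 319.65384615384613 281.46153846153845 338
knob_right_grip 357.34134615384613 354.4375 416
```

View pics/s6.png

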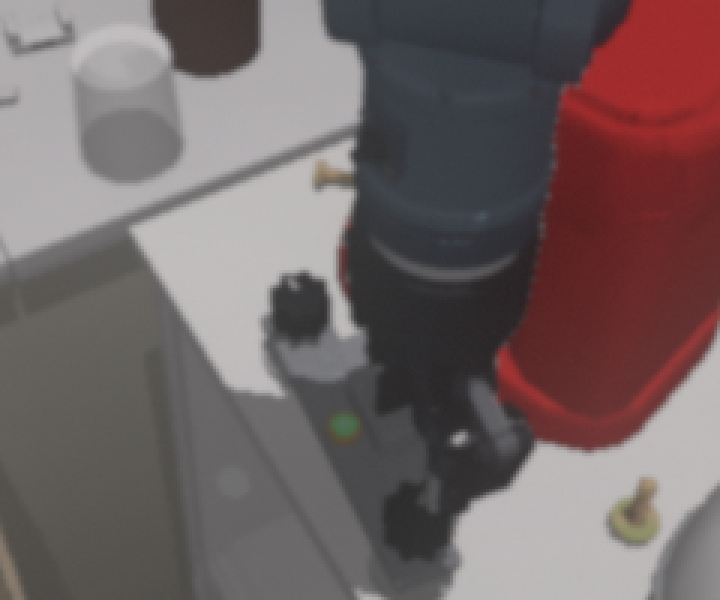

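Run:
```python
from h import *
K=[431.4,-170.4]
arm.servo_line([K[0]-5,K[1],120],rate=180)
arm.servo_line([*K,38.3],rate=80,threshold=8);print(read_tcp_pos().round(2),read_time_s())
fingers.command_gripper(0.3)
p=np.array([*K,38.3]);f,z=avg(5)
for i in range(3):
    p+=np.array([.1,.15,.12])*f; arm.servo_line(p,rate=30); f,z=avg(5);print(p.round(2),f.round(2),z.round(2))
print(read_time_s())
p=scan2(p,YY+np.array([.1,.2,.3,.4,.5]),kz=0,z0=z[2])
```

```text
[ 431.82 -170.65   38.76] 46.8417
[ 431.38 -170.36   38.67] [ 0.71 -0.46  2.45] [ 431.81 -170.64   38.87]
[ 431.45 -170.43   38.97] [ 1.75 -1.06  0.3 ] [ 431.76 -170.65   38.99]
[ 431.63 -170.59   39.01] [ 2.   -1.14 -0.47] [ 431.76 -170.66   39.01]
48.2
1.565 [ 2.21 -1.56 -1.54] [ 431.691 -170.643   38.959] [ 431.63 -170.59   39.01] -1.75 48.58
1.665 [ 2.18 -1.32 -2.31] [ 431.675 -170.644   38.889] [ 431.85 -170.74   39.01] -2.84 48.97
1.765 [ 1.52 -0.53 -1.55] [ 431.763 -170.68    38.888] [ 432.07 -170.87   39.01] -2.09 49.35
1.865 [ 0.73 -0.27 -1.27] [ 431.835 -170.703   38.884] [ 432.22 -170.93   39.01] -1.82 49.73
1.965 [-0.29  0.24 -0.8 ] [ 431.907 -170.721   38.884] [ 432.29 -170.96   39.01] -1.36 50.12
[432.26, -170.93, 39.01]
```

Run:
```python
from h import *
p=scan2([432.1,-170.8,39.01],[1.765,1.665,1.565,1.465,1.365],kz=0,z0=38.95)
```

```text
1.765 [-0.31  0.23 -1.41] [ 431.886 -170.698   38.912] [ 432.1  -170.8    39.01] -1.58 50.56
1.665 [-0.72  0.2  -1.79] [ 431.896 -170.68    38.929] [ 432.07 -170.78   39.01] -1.89 50.94
1.565 [-0.47  0.46 -1.12] [ 431.923 -170.692   38.997] [ 432.   -170.76   39.01] -0.91 51.33
1.465 [-0.63  0.49 -0.17] [ 431.961 -170.702   39.063] [ 431.95 -170.71   39.01] 0.34 51.71
1.365 [-0.66  0.57  0.87] [ 432.005 -170.713   39.125] [ 431.89 -170.66   39.01] 1.66 52.09
[431.82, -170.6, 39.01]
```

Run:
```python
from h import *
p=scan2([431.9,-170.65,39.1],[1.275],kz=0.12,z0=38.95)
p=scan2(p,[1.275],kz=0.12,z0=38.95)
fingers.command_gripper(0.6)
f,z=avg(3);print("open",f.round(2),z.round(2))
print(arm.servo_line([z[0],z[1],74],rate=100,threshold=8),read_tcp_pos().round(1))
arm.move_joints(kin.solve_ik([z[0]-5,z[1],76],att(YY)))
print(arm.servo_line([z[0]-5,z[1]-1,150],rate=150,threshold=10),read_tcp_pos().round(1),read_force().round(2),read_time_s())
```

```text
1.275 [-1.12  0.37  1.59] [ 432.013 -170.706   39.185] [ 431.9  -170.65   39.1 ] 2.65 52.48
[431.79, -170.61, 39.29]
1.275 [ 0.02 -0.42 -0.61] [ 431.979 -170.711   39.28 ] [ 431.79 -170.61   39.29] 0.87 52.86
[431.79, -170.66, 39.22]
open [-0.18  0.04  0.44] [ 431.78 -170.61   39.3 ]
False [ 432.  -170.7   74. ]
False [ 426.6 -171.5  149.4] [ 0.08 -0.1   0.11] 54.6583
```

Run:
```python
from h import *
arm.servo_line([400,-171,190],rate=150)
c=capture("scene");
for n in ["knob_left_grip","knob_right_grip"]:
    for d in models.outline_of("scene",n)[:1]: ys,xs=np.nonzero(d["mask"]); print(n,xs.mean(),ys.mean())
cv2.imwrite("pics/s7.png",c["pixels"]); print(read_force().round(2),read_gripper_width(),read_time_s())
```

```text
knob_left_grip 319.62849162011173 281.0949720670391
knob_right_grip 358.08247422680415 353.3381443298969
[-0.06 -0.81  0.45] 0.597206146677093 55.2833
```

View pics/s7.png

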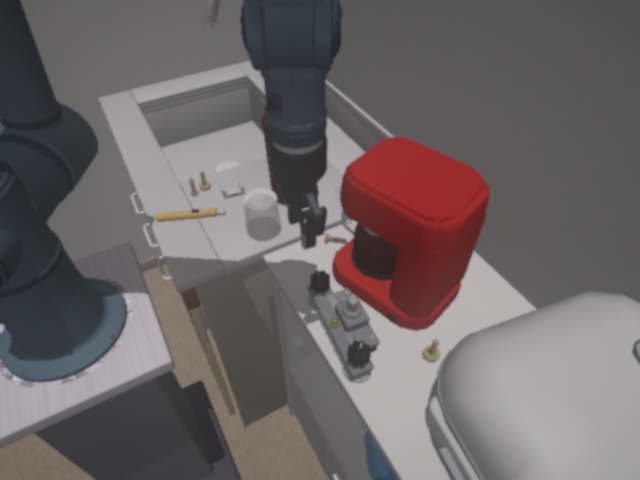

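The gripper is clear. The stand (knobs at about pixels 320,281 and 358,353), glass, bolt and gauge show no visible movement from the first picture. I'm handing in.

```bash
python3 -c "
from workcell import *
arm.finish_job(); print(read_time_s())"
```

```text
the job is handed in; nothing more can be done
the job is handed in; nothing more can be done
```

I turned both knobs clockwise past the point where their feet touched, let go, and handed the job in at about 55 s. I expect all five feet to be sharing the weight, but I couldn't measure that directly.

- **Right knob:** the touch was clear, with a flat force and then a rise of about 13 N per rad. I set it about 0.5 rad past touch. The corner rose about 0.8 mm, which suggests roughly 4 N on that foot.
- **Left knob:** the touch was less clear because the grip crept and pressed on the knob. I gripped it again after setting the right one, and it read only about 2.5–3 N, so I turned it about 0.19 rad further. It should now be about 0.55 rad past touch, with an uncertainty of about 0.1 rad. I didn't measure the left foot again after that last turn.
- **Load limits:** estimated foot loads stayed at or below about 6 N throughout. My simple spring model leaves weight on the middle and rear feet at these settings for most of the stated weights. A light stand of about 2 kg with its weight towards the rear could leave the middle foot under 3 N.
- **Contact with the coffee maker:** on the first lift off the left knob, a finger touched the underside of the coffee maker's head. The 6 N force stop caught it, so I turned the fingers beside the head and lifted clear.
- **Last checks:** in the last picture both knobs are within about one pixel of where they started, and the glass, bolt and gauge look unmoved. The gripper was open and touching nothing.

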